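# Pin the front bar of the jar rack shut

## Task

Swing the front bar of the spice-jar rack fully shut so that the brass eye on its end comes over the brass knuckle on the rack. Then take the long pin (red knob) from the pin stand, drop it through both holes until its collar rests on the eye, and let go. Leave the short pin (yellow knob) in the stand.

Things in the scene. Friction and masses are not known exactly. Their poses are not given: they have to be found in the camera images.
- gate (a joint): Angle of the rack's front bar about its upright hinge, rad: 0 = shut against its stop, eye exactly over the fixed knuckle; grows as the free end swings out toward the robot (clockwise from above), up to 1.1. Light hinge friction (about 0.5 N at the bar); it stays where it is left.
- gate_bar (a point): Point on the swinging flat aluminium bar, 150 mm from its hinge axis (hinge at the bar's left end), mid-height, mid-thickness. Turns with the bar: y axis points along it to the hinge, -x is its outer face, the one to push to shut it, z up. Bar 12 mm thick, 26 mm tall, mid-height 74 mm above the worktop; free space outside it, and below it down to the rack's board (top at 12 mm).
- gate_eye (a point): Centre of the top of the brass eye on the bar's free end, 220 mm from the hinge axis, 84 mm above the worktop. Ring 46 mm outside, 26 mm hole right through, 20 mm tall.
- fixed_knuckle (a point): Centre of the top of the brass ring fixed to the right front of the dark wood rack, 60 mm above the worktop: 46 mm outside, 26 mm hole right through, 15 mm tall, 33 mm free below. Axes of the rack: -x its front, z up; hinge axis 220 mm along +y. Rack fixed; three jars 106 mm tall stand in it, the nearest 85 mm along +y, 60 mm along +x. The shut eye lies just above this ring, concentric.
- long_pin_knob (a point): Centre of the long pin's red knob (24 mm diameter, 28 at the top; 23 mm below to 22 mm above this point); z along the pin, up. Under the knob a collar 40 mm diameter, 5 mm thick, then a 14 mm shaft from 28 to 88 mm below this point, tapering to 6 mm at its foot; 80 g. Hangs upright in the wooden stand (fixed, top 100 mm above the worktop). Fully seated: 28 mm above the eye's top.
- short_pin_knob (a point): Centre of the short pin's yellow knob; same knob and collar, shaft of only 26 mm. It hangs in the stand's other hole, 110 mm from the long pin, and must stay there; which pin is in which hole varies.
There are look-alikes about, which are no part of the job. What is shaped like the part that bears long_pin_knob but blue or purple is not meant.

How it is judged:
By the outcome, as a careful person would: the job done as asked, in the order asked, and still so for the second after the job is handed in, with the robot touching nothing.
It also fails if it takes over 64 s, if anything falls off the work surface, if the arm or the gripper's body presses on something with over 40 N, if the wrist force passes 120 N, or if a joint passes its speed limit or range.

## Robot

A 6-joint arm with a two-finger parallel gripper is mounted at the origin on a cart in front of the work surface, level with it; the furniture and walls round the work are solid. World frame = base frame: x ahead of the robot, y to its left, z up, the work surface at z = 0. Lengths are in m, angles in rad, forces in N, time in s.
With the tool pointing down it reaches from about 0.35 to 0.775 m from the base axis. Payload 5.5 kg.
Tool frame: the origin (TCP) lies midway between the tips of the shut fingers; the grasp point (between the pads) lies grasp_offset behind it (grasp_offset is the distance from the TCP to the grasp point, in m); z points along the fingers, y is the line along which they close (so a half turn about z gives the same grasp; the last joint's range is limited). The gripper opens to 85 mm and grips with 20 to 120 N. Pads are 22 mm wide; open, the fingers measure 114 mm over their backs; the gripper's body (76 mm by 85 mm) begins 54 mm behind the grasp point. The pads swing forward as they close: fully open they stand 13 mm farther back than shut.
Start: joints at [1.003, 0.313, 0.046, 1.304, 0, 1.431], TCP at [0.239, 0.523, 0.231] pointing down, gripper open.
Joint ranges: [-2.76, 2.76], [-0.86, 1.69], [-1.03, 1.26], [-2.2, 2.34], [-1.47, 1.5], [-3.14, 3.14]. Speed limits (rad/s): [2.57, 2.57, 3.14, 3.14, 3.14, 3.14].

## Interface

Orientations are given as a unit quaternion [w, x, y, z].
In Python, from workcell import * gives the robot as it stands.
- The arm moves only by the tool step_arm, never from a script. Its argument "deltas" is a list of rows, each a list of 7 numbers: the shift along the world's x, y, z in mm, then the turn, a rotation vector about the world's x, y, z in degrees, then the gripper's target within -1 to 1 (fully open at 1, half-way at 0, shut at -1). A call has 1 to 5 rows; each row shifts and turns the commanded pose from where the row before left it; what a row does not reach is not made up. A row lasts 1/10 s, in which the tool goes at most 50 mm and 8.59 degrees, less where a joint would pass 70% of its speed; a pose out of reach is approached as far as the arm can. A call is refused whole if a number of a shift passes 50 or a number of a turn 8.59, either way. A call with a gripper value outside its range is refused whole. The fingers move at their own pace and stop on an object; "newtons" is the grip in N (left out, the last holds). Time passes only in rows, so rows that do not move let the fingers close. It gives the time, the measured TCP pose, the force, the opening and the grip force at its end, in the units of the state.
- get_state(): the state, without advancing time (a new reading comes with each control period).
- read_camera(name): name is "side" or "top" or "wrist"; returns a dict with "image" (480x640x3 uint8, red, green, blue), "z_map" (480x640 float32, m along the optical axis (not along the pixel's ray), 0 where there is no reading), "K" (3x3 intrinsics, pixels), "dist_coeffs" ([k1, k2, p1, p2, k3] as OpenCV has them; the pictures are not rectified), "world_from_camera" (4x4, takes a point from camera to world coordinates). Camera axes: x right, y down, z forward; pixel columns grow to the right and rows downward; lengths in m; the calibration is good to about 2 mm. A picture is of the moment at which its call begins.
- hand_in(): hands the job in; it is judged then, once.
The state is a dict: "clock": time; "joint_pos": joint angles; "qvel": joint speeds; "tau": joint torques, N m; "tcp_pos": TCP position; "orientation": TCP orientation; "wrist_force": force on the tool from outside, world axes, zero at the start; "ft_torque": the same for the moment, N m; "finger_gap": finger opening in m; "grip_force": force on a finger pad.
Only numpy, scipy, OpenCV 4.12 (cv2) and the standard library are available. Lean on these libraries where they do the work, as an engineer would, in place of code of your own. Each camera call takes 0.05 s, during which the arm holds its last target. There are 200 camera calls.

## Working session

There is one attempt and no reset: what is moved stays moved. The work goes in short steps, Python scripts to look and compute and a tool call to move; the robot and the scene stay as the last step left them, time stands still between calls to the robot, and variables do not carry over. Pictures are saved under pics/ and viewed, at most 10 in all, crops included, and the job is handed in when it is done.

Besides the shell and the picture viewer there is one more tool, called after "Emit:" as name([rows], argument=value, ...), one row to a line, values as JSON. step_arm: Moves the arm, as the interface text tells. Its arguments: {"type":"object","properties":{"deltas":{"type":"array","items":{"type":"array","items":{"type":"number"}}},"newtons":{"type":"number"}},"required":["deltas"]}

```bash
mkdir -p pics; cat > h.py <<'E'
from workcell import *
import numpy as np, cv2
def cloud(c):
    K=c["K"];h,w=c["z_map"].shape
    u,v=np.meshgrid(np.arange(w),np.arange(h))
    p=cv2.undistortPoints(np.stack([u,v],-1).reshape(-1,1,2).astype(np.float32),K,c["dist_coeffs"]).reshape(h,w,2)
    z=c["z_map"];P=np.dstack([p[...,0]*z,p[...,1]*z,z])
    T=c["world_from_camera"];return P@T[:3,:3].T+T[:3,3],z>0
def save(im,n): cv2.imwrite("pics/"+n,cv2.cvtColor(im,cv2.COLOR_RGB2BGR))
def blobs(c,lo,hi,mn=30):
    P,ok=cloud(c);m=cv2.inRange(cv2.cvtColor(c["image"],cv2.COLOR_RGB2HSV),lo,hi)
    n,l,s,ce=cv2.connectedComponentsWithStats(m)
    for i in range(1,n):
        if s[i,4]>mn:
            q=P[(l==i)&ok]
            if len(q): print(ce[i].round(),s[i,4],"med",np.median(q,0).round(3),"min",np.percentile(q,2,0).round(3),"max",np.percentile(q,98,0).round(3))
E
python3 - <<'E'
from h import *
np.set_printoptions(suppress=True)
for n in("top","side"):
    c=read_camera(n);save(c["image"],n+"1.png");np.savez(n+"1.npz",**c)
    print(n,c["world_from_camera"].round(3).tolist())
    for k,lo,hi in(("red",(0,150,80),(6,255,255)),("red2",(174,150,80),(180,255,255)),("yel",(22,140,100),(34,255,255)),("blue",(100,120,60),(165,255,255)),("brass",(14,90,80),(22,255,255))):
        print(k);blobs(c,lo,hi,60)
E
```

```text
top [[-0.011, -0.996, 0.088, 0.416], [-1.0, 0.012, 0.007, -0.074], [-0.008, -0.088, -0.996, 1.652], [0.0, 0.0, 0.0, 1.0]]
red
[208. 145.] 861 med [0.828 0.263 0.083] min [0.795 0.21  0.026] max [0.877 0.32  0.105]
[419. 282.] 69 med [ 0.426 -0.326  0.15 ] min [ 0.416 -0.338  0.142] max [ 0.437 -0.315  0.157]
red2
yel
[287. 227.] 141 med [0.59  0.036 0.06 ] min [0.57  0.008 0.053] max [0.608 0.068 0.067]
[278. 262.] 94 med [0.489 0.061 0.084] min [0.469 0.041 0.077] max [0.508 0.08  0.091]
blue
[411. 244.] 91 med [ 0.533 -0.315  0.107] min [ 0.521 -0.327  0.061] max [ 0.548 -0.305  0.114]
[438. 246.] 121 med [ 0.526 -0.392  0.106] min [ 0.513 -0.405  0.059] max [ 0.543 -0.382  0.116]
[450. 276.] 129 med [ 0.443 -0.425  0.101] min [ 0.429 -0.439  0.059] max [ 0.46  -0.413  0.115]
brass
[540.  38.] 159 med [ 1.068 -0.659  0.255] min [ 1.045 -0.691  0.22 ] max [ 1.114 -0.617  0.318]
[572.  36.] 263 med [ 1.07  -0.746  0.279] min [ 1.044 -0.794  0.219] max [ 1.112 -0.676  0.326]
[629.  65.] 151 med [ 1.042 -0.958  0.177] min [ 1.009 -1.019  0.05 ] max [ 1.072 -0.92   0.243]
[456.  81.] 24
[... 4230 characters left out ...]
 [ 1.067 -0.317  0.003]
[374. 388.] 100 med [ 0.633 -0.343 -0.001] min [ 0.626 -0.374 -0.004] max [ 0.64  -0.326  0.06 ]
[600. 388.] 65 med [ 1.041 -0.353 -0.001] min [ 1.034 -0.367 -0.003] max [ 1.048 -0.341  0.002]
[213. 404.] 66 med [ 0.346 -0.373 -0.   ] min [ 0.334 -0.388 -0.004] max [ 0.35  -0.349  0.003]
[624. 424.] 690 med [ 1.048 -0.428 -0.001] min [ 1.032 -0.477 -0.004] max [ 1.07  -0.376  0.002]
[516. 438.] 139 med [ 0.858 -0.446 -0.   ] min [ 0.849 -0.469 -0.003] max [ 0.866 -0.415  0.002]
[260. 463.] 199 med [ 0.437 -0.476 -0.001] min [ 0.423 -0.506 -0.004] max [ 0.445 -0.456  0.002]
[410. 466.] 103 med [ 0.675 -0.488 -0.   ] min [ 0.665 -0.496 -0.003] max [ 0.683 -0.48   0.003]
```

View pics/top1.png

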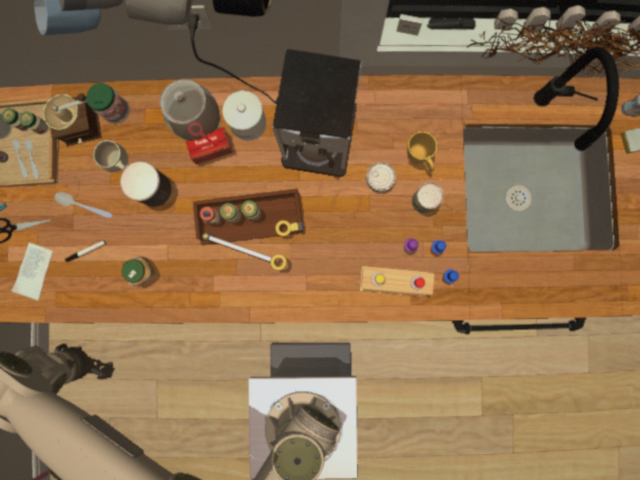

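View pics/side1.png

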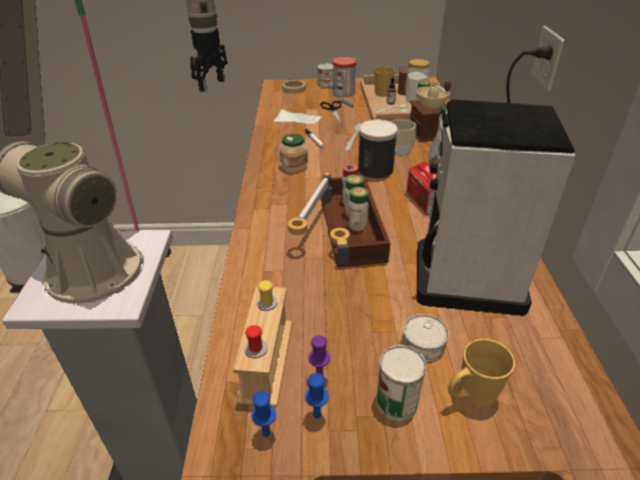

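```bash
python3 - <<'E'
from h import *
c=dict(np.load("top1.npz"));P,ok=cloud(c)
a=cv2.resize(c["image"][180:310,180:320],None,fx=4,fy=4,interpolation=cv2.INTER_CUBIC)
s=dict(np.load("side1.npz"))
b=cv2.resize(s["image"][270:400,230:300],None,fx=4,fy=4,interpolation=cv2.INTER_CUBIC)
save(np.hstack([a[:,:519],b]),"crop.png")
def ray(c,u,v,z):
    p=cv2.undistortPoints(np.array([[[u,v]]],np.float32),c["K"],c["dist_coeffs"])[0,0]
    T=c["world_from_camera"];d=T[:3,:3]@np.array([*p,1]);return (T[:3,3]+d*(z-T[2,3])/d[2]).round(4)
for nm,c in(("top",c),("side",s)):
    P,ok=cloud(c)
    hs=cv2.cvtColor(c["image"],cv2.COLOR_RGB2HSV);m=cv2.inRange(hs,(16,110,90),(34,255,255))>0
    for n,z in(("eye",.084),("kn",.060)):
        r=m&ok&(abs(P[...,2]-z)<.005)&(abs(P[...,0]-.54)<.1)&(abs(P[...,1]-.04)<.06)
        q=P[r];print(nm,n,len(q),q.min(0).round(3),q.max(0).round(3))
        # hole: biggest inner contour
        k,l,st,ce=cv2.connectedComponentsWithStats(r.astype(np.uint8));i=1+st[1:,4].argmax()
        cs,hi=cv2.findContours((l==i).astype(np.uint8),cv2.RETR_CCOMP,cv2.CHAIN_APPROX_NONE)
        for cc,h in zip(cs,hi[0]):
            if len(cc)>4:
                M=cv2.moments(cc)
                if M["m00"]>0:
                    u,v=M["m10"]/M["m00"],M["m01"]/M["m00"];print("hole" if h[3]>=0 else "outer",round(u,1),round(v,1),M["m00"],ray(c,u,v,z))
    # bar: whitish points at z~.087
    r=ok&(abs(P[...,2]-.087)<.006)&(hs[...,1]<60)&(P[...,0]>.45)&(P[...,0]<.62)&(P[...,1]>.05)&(P[...,1]<.3)
    q=P[r];print("bar",len(q), cv2.fitLine(q[:,:2].astype(np.float32),cv2.DIST_HUBER,0,.01,.01).ravel(),q.min(0),q.max(0))
    for k,lo,hi in(("r",(0,150,80),(8,255,255)),("y",(20,140,80),(34,255,255))):
        r=(cv2.inRange(hs,lo,hi)>0)&ok&(P[...,2]>.143)&(P[...,1]<-.15)&(P[...,0]<.5)
        q=P[r];print(k,len(q),q.min(0).round(3),q.max(0).round(3),q.mean(0).round(4))
E
```

```text
top eye 115 [0.468 0.038 0.079] [0.511 0.081 0.089]
outer 278.5 262.1 173.5 [0.4882 0.0593 0.084 ]
hole 284.0 261.5 4.0 [0.4897 0.0438 0.084 ]
hole 278.4 262.1 92.0 [0.488  0.0595 0.084 ]
top kn 160 [0.567 0.004 0.055] [0.611 0.068 0.065]
outer 285.4 227.6 211.5 [0.5887 0.0408 0.06  ]
hole 291.5 227.0 4.0 [0.5901 0.0233 0.06  ]
hole 288.0 223.5 4.0 [0.6004 0.0334 0.06  ]
hole 282.9 227.7 87.0 [0.5882 0.0483 0.06  ]
hole 282.5 221.0 4.0 [0.6079 0.0493 0.06  ]
bar 260 [0.3403682  0.94029224 0.5296333  0.17229412] [0.49434761 0.08268496 0.08106907] [0.56780285 0.26261613 0.09282705]
r 69 [ 0.416 -0.34   0.143] [ 0.437 -0.315  0.158] [ 0.4257 -0.327   0.15  ]
y 70 [ 0.425 -0.232  0.143] [ 0.45  -0.206  0.159] [ 0.4379 -0.2188  0.1494]
side eye 140 [0.468 0.037 0.079] [0.511 0.079 0.086]
outer 297.3 223.4 157.0 [0.4903 0.0545 0.084 ]
hole 297.3 223.2 51.5 [0.4902 0.0554 0.084 ]
side kn 190 [0.491 0.002 0.055] [0.612 0.075 0.065]
outer 340.1 235.1 211.5 [0.5899 0.0376 0.06  ]
hole 339.9 233.7 59.0 [0.5899 0.043  0.06  ]
bar 238 [0.34677437 0.9379486  0.5400355  0.18837827] [0.49621801 0.07845594 0.08100039] [0.61905359 0.26252824 0.09187069]
r 177 [ 0.415 -0.344  0.143] [ 0.44  -0.318  0.151] [ 0.4271 -0.3329  0.1481]
y 117 [ 0.428 -0.235  0.143] [ 0.45  -0.211  0.152] [ 0.439  -0.2243  0.1482]
```

View pics/crop.png

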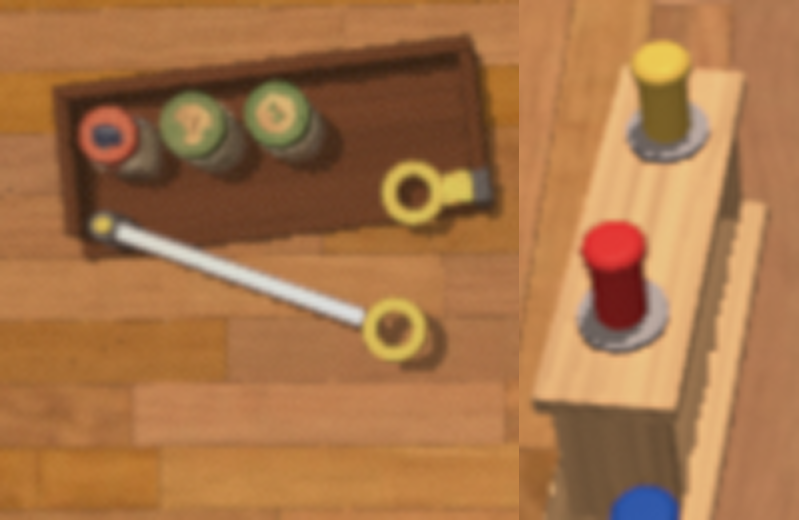

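```bash
python3 - <<'E'
from h import *
from scipy.spatial.transform import Rotation as R
import workcell
s=get_state();print({k:np.round(v,3).tolist() for k,v in s.items()})
w=s["orientation"];print(R.from_quat([w[1],w[2],w[3],w[0]]).as_matrix().round(3))
print(globals().get("grasp_offset"),[n for n in dir(workcell) if n[0]!="_"])
E
```

```text
{'clock': 0.1, 'joint_pos': [1.003, 0.314, 0.045, 1.304, 0.0, 1.431], 'qvel': [0.001, -0.001, 0.003, 0.002, 0.0, -0.001], 'tau': [0.002, -48.173, 29.924, 0.013, -0.0, 0.0], 'tcp_pos': [0.238, 0.523, 0.231], 'orientation': [-0.0, 0.212, 0.977, -0.001], 'wrist_force': [-0.069, -0.066, 0.463], 'ft_torque': [0.01, -0.019, -0.009], 'grip_force': 0.0, 'finger_gap': 0.086}
[[-0.91   0.415 -0.001]
 [ 0.415  0.91  -0.001]
 [ 0.    -0.002 -1.   ]]
0.0187 ['MotionError', 'get_state', 'grasp_offset', 'hand_in', 'read_camera']
```

Emit:
step_arm([
  [40, -50, 0, 0, 0, 0, -1],
  [40, -50, 0, 0, 0, 0, -1],
  [40, -50, 0, 0, 0, 0, -1],
  [40, -50, 0, 0, 0, 0, -1],
  [30, -50, 0, 0, 0, 0, -1],
])

```text
clock: 0.6
tcp_pos: [0.3904, 0.3227, 0.2309]
orientation: [0.0, 0.212, 0.977, 0.0]
wrist_force: [1.1, -0.0, -0.1]
finger_gap: 0.0121
grip_force: 0.0
```

Emit:
step_arm([
  [12, -45, 0, 0, 0, 0, -1],
  [12, -44, 0, 0, 0, 0, -1],
  [12, -44, -30, 0, 0, 0, -1],
  [0, 0, -45, 0, 0, 0, -1],
  [0, 0, -45, 0, 0, 0, -1],
])

```text
clock: 1.1
tcp_pos: [0.4253, 0.1934, 0.1132]
orientation: [0.001, 0.214, 0.977, 0.001]
wrist_force: [0.5, 0.2, 0.3]
finger_gap: 0.0
grip_force: 0.0
```

Emit:
step_arm([
  [0, 0, -40, 0, 0, 0, -1],
  [0, 0, -16, 0, 0, 0, -1],
  [0, 0, 0, 0, 0, 0, -1],
  [0, 0, 0, 0, 0, 0, -1],
])

```text
clock: 1.5
tcp_pos: [0.4242, 0.1949, 0.058]
orientation: [-0.0, 0.212, 0.977, -0.0]
wrist_force: [0.2, -0.8, -0.1]
finger_gap: -0.0003
grip_force: 0.0
```

Emit:
step_arm([
  [15, -20, 0, 0, 0, 0, -1],
  [15, -20, 0, 0, 0, 0, -1],
  [16, -18, -2, 0, 0, 0, -1],
  [10, -3, 0, 0, 0, 0, -1],
  [10, -3, 0, 0, 0, 0, -1],
])

```text
clock: 2.0
tcp_pos: [0.4918, 0.1309, 0.0573]
orientation: [0.001, 0.213, 0.977, 0.001]
wrist_force: [0.7, -0.2, -0.1]
finger_gap: 0.0
grip_force: 0.0
```

Emit:
step_arm([
  [10, -2, 0, 0, 0, 2, -1],
  [10, -2, 0, 0, 0, 2, -1],
  [10, -3, 0, 0, 0, 2, -1],
  [10, -3, 0, 0, 0, 2, -1],
  [10, -3, 0, 0, 0, 2, -1],
])

```text
clock: 2.5
tcp_pos: [0.5408, 0.1188, 0.0565]
orientation: [0.0, 0.125, 0.992, 0.0]
wrist_force: [-0.9, 0.1, -0.2]
finger_gap: 0.0002
grip_force: 0.2
```

Emit:
step_arm([
  [8, -1, 0, 0, 0, 2, -1],
  [6, -1, 0, 0, 0, 2, -1],
  [4, 0, 0, 0, 0, 2, -1],
  [0, 0, 0, 0, 0, 0, -1],
])

```text
clock: 2.9
tcp_pos: [0.5592, 0.1167, 0.0565]
orientation: [0.001, 0.074, 0.997, 0.0]
wrist_force: [-0.8, 0.3, -0.5]
finger_gap: -0.0002
grip_force: 0.0
```

Pushing at under 1 N; continue until the stop shows in the force.

Emit:
step_arm([
  [3, 0, 0, 0, 0, 0, -1],
  [3, 0, 0, 0, 0, 0, -1],
  [0, 0, 0, 0, 0, 0, -1],
])

```text
clock: 3.2
tcp_pos: [0.5621, 0.1165, 0.0557]
orientation: [-0.002, 0.074, 0.997, 0.0]
wrist_force: [-5.0, 0.5, 4.5]
finger_gap: -0.0001
grip_force: 2.8
```

Emit:
step_arm([
  [3, 0, 0, 0, 0, 0, -1],
  [0, 0, 0, 0, 0, 0, -1],
])

```text
clock: 3.4
tcp_pos: [0.5622, 0.1165, 0.0555]
orientation: [-0.005, 0.074, 0.997, -0.0]
wrist_force: [-12.7, 0.8, 8.9]
finger_gap: -0.0
grip_force: 6.3
```

Emit:
step_arm([
  [-15, 0, 0, 0, 0, 0, -1],
  [-40, 0, 0, 0, 0, 0, -1],
  [-30, 0, 20, 0, 0, 0, -1],
  [-10, 0, 45, 0, 0, 0, -1],
  [0, 0, 0, 0, 0, 0, -1],
])

```text
clock: 3.9
tcp_pos: [0.4734, 0.1165, 0.1258]
orientation: [0.003, 0.074, 0.997, 0.001]
wrist_force: [1.8, -0.1, -0.4]
finger_gap: 0.0
grip_force: 0.0
```

```bash
cat >> h.py <<'E'
def ray(c,u,v,z):
    p=cv2.undistortPoints(np.array([[[u,v]]],np.float32),c["K"],c["dist_coeffs"])[0,0]
    T=c["world_from_camera"];d=T[:3,:3]@np.array([*p,1]);return (T[:3,3]+d*(z-T[2,3])/d[2]).round(4)
def holes(c,z,cx,cy,w=.06):
    P,ok=cloud(c);hs=cv2.cvtColor(c["image"],cv2.COLOR_RGB2HSV)
    r=(cv2.inRange(hs,(16,110,90),(34,255,255))>0)&ok&(abs(P[...,2]-z)<.007)&(abs(P[...,0]-cx)<w)&(abs(P[...,1]-cy)<w)
    cs,hi=cv2.findContours(r.astype(np.uint8),cv2.RETR_CCOMP,cv2.CHAIN_APPROX_NONE)
    for cc,h in zip(cs,hi[0]):
        M=cv2.moments(cc)
        if M["m00"]>15:
            u,v=M["m10"]/M["m00"],M["m01"]/M["m00"];print("hole" if h[3]>=0 else "outer",round(u,1),round(v,1),M["m00"],ray(c,u,v,z))
E
python3 - <<'E'
from h import *
ims=[]
for n in("top","side"):
    c=read_camera(n);print(n);holes(c,.084,.585,.05)
    y,x=(170,180) if n=="top" else (150,270)
    ims.append(cv2.resize(c["image"][y:y+130,x:x+130],None,fx=3,fy=3,interpolation=cv2.INTER_CUBIC))
save(np.hstack(ims),"shut.png")
E
```

```text
top
outer 282.4 227.0 177.0 [0.5877 0.0478 0.084 ]
hole 282.4 227.0 74.0 [0.5878 0.0479 0.084 ]
side
outer 340.0 226.1 181.5 [0.5895 0.0406 0.084 ]
hole 339.9 225.8 49.0 [0.5895 0.0416 0.084 ]
```

View pics/shut.png

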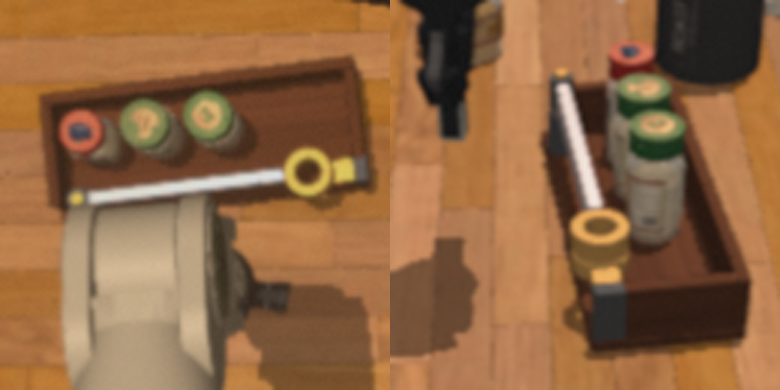

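Emit:
step_arm([
  [0, -25, 40, 0, 0, 0, 0.3],
  [0, -40, 40, 0, 0, 0, 0.3],
  [-5, -40, 20, 0, 0, 0, 0.3],
  [-5, -40, 0, 0, 0, 0, 0.3],
  [-5, -40, 0, 0, 0, 0, 0.3],
])

```text
clock: 4.5
tcp_pos: [0.4576, -0.0661, 0.2162]
orientation: [0.0, 0.074, 0.997, -0.0]
wrist_force: [-0.0, -0.5, 0.2]
finger_gap: 0.0556
grip_force: 0.0
```

Emit:
step_arm([
  [-5, -40, 0, 0, 0, 0, 0.3],
  [-5, -40, 0, 0, 0, 0, 0.3],
  [-5, -40, 0, 0, 0, 0, 0.3],
  [-5, -40, 0, 0, 0, 0, 0.3],
  [-5, -40, 0, 0, 0, 0, 0.3],
])

```text
clock: 5.0
tcp_pos: [0.4318, -0.2661, 0.2149]
orientation: [-0.001, 0.074, 0.997, 0.001]
wrist_force: [0.4, 0.1, 0.1]
finger_gap: 0.0553
grip_force: 0.0
```

Emit:
step_arm([
  [0, -20, 0, 0, 0, 0, 0.3],
  [0, 0, 0, 0, 0, 0, 0.3],
  [0, 0, 0, 0, 0, 0, 0.3],
])

```text
clock: 5.3
tcp_pos: [0.432, -0.284, 0.2152]
orientation: [-0.001, 0.075, 0.997, 0.001]
wrist_force: [-0.2, 0.1, 0.8]
finger_gap: 0.0558
grip_force: 0.0
```

```bash
python3 - <<'E'
from h import *
c=read_camera("wrist");save(c["image"],"w1.png");print(c["world_from_camera"].round(3))
blobs(c,(0,150,60),(8,255,255),200)
P,ok=cloud(c);m=(cv2.inRange(cv2.cvtColor(c["image"],cv2.COLOR_RGB2HSV),(0,150,60),(8,255,255))>0)&ok&(P[...,2]>.146)
q=P[m];print(len(q),q.min(0),q.max(0),q.mean(0))
(x,y),r=cv2.minEnclosingCircle(np.argwhere(m)[:,::-1].astype(np.float32));print(x,y,r,ray(c,x,y,.15));print(get_state()["tcp_pos"])
E
```

```text
[[ 0.149  0.952  0.266  0.364]
 [ 0.989 -0.144 -0.038 -0.273]
 [ 0.002  0.269 -0.963  0.359]
 [ 0.     0.     0.     1.   ]]
[250. 248.] 1862 med [ 0.422 -0.325  0.15 ] min [ 0.412 -0.339  0.113] max [ 0.436 -0.315  0.152]
1488 [ 0.41124107 -0.3412667   0.14607444] [ 0.4384054  -0.31437709  0.15331309] [ 0.42391105 -0.32703185  0.15032484]
247.7142791748047 251.57142639160156 22.417755126953125 [ 0.4238 -0.327   0.15  ]
[ 0.43213258 -0.28341312  0.21547759]
```

View pics/w1.png

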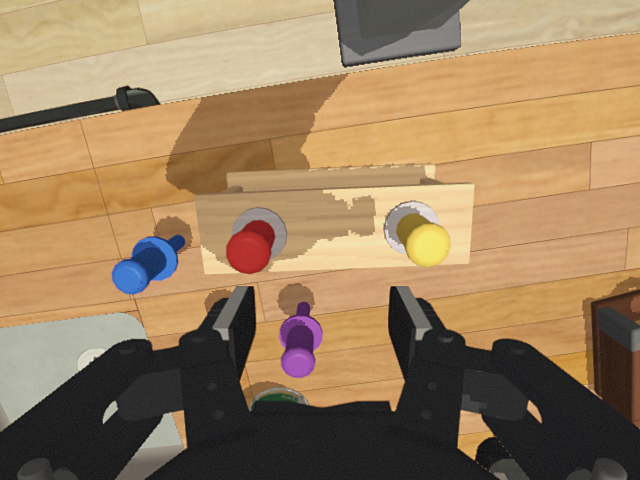

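Emit:
step_arm([
  [-7, -22, 0, 0, 0, 0, 0.3],
  [0, -22, 0, 0, 0, 0, 0.3],
  [0, 0, -20, 0, 0, 0, 0.3],
  [0, 0, -20, 0, 0, 0, 0.3],
  [0, 0, 0, 0, 0, 0, 0.3],
])

```text
clock: 5.85
tcp_pos: [0.4243, -0.3256, 0.1737]
orientation: [-0.002, 0.073, 0.997, 0.002]
wrist_force: [-0.1, 0.2, 0.3]
finger_gap: 0.0555
grip_force: 0.0
```

Emit:
step_arm([
  [0, 0, -20, 0, 0, 0, 0.3],
  [0, 0, -20, 0, 0, 0, 0.3],
  [0, 0, -12, 0, 0, 0, 0.3],
  [0, 0, -12, 0, 0, 0, 0.3],
  [0, 0, 0, 0, 0, 0, 0.3],
])

```text
clock: 6.35
tcp_pos: [0.4248, -0.3274, 0.1112]
orientation: [-0.001, 0.074, 0.997, 0.001]
wrist_force: [0.3, -0.9, -0.4]
finger_gap: 0.0555
grip_force: 0.0
```

Emit:
step_arm([
  [0, 0, 0, 0, 0, 0, -1],
  [0, 0, 0, 0, 0, 0, -1],
  [0, 0, 0, 0, 0, 0, -1],
  [0, 0, 0, 0, 0, 0, -1],
  [0, 0, 0, 0, 0, 0, -1],
], newtons=40)

```text
clock: 6.85
tcp_pos: [0.4257, -0.3289, 0.1133]
orientation: [0.001, 0.074, 0.997, -0.0]
wrist_force: [-0.5, 1.9, 5.9]
finger_gap: 0.0254
grip_force: 39.2
```

Emit:
step_arm([
  [0, 0, 10, 0, 0, 0, -1],
  [0, 0, 25, 0, 0, 0, -1],
  [0, 0, 35, 0, 0, 0, -1],
  [0, 0, 40, 0, 0, 0, -1],
  [0, 0, 0, 0, 0, 0, -1],
])

```text
clock: 7.35
tcp_pos: [0.4273, -0.3308, 0.2284]
orientation: [0.004, 0.074, 0.997, -0.003]
wrist_force: [0.5, 0.0, -0.4]
finger_gap: 0.0258
grip_force: 39.3
```

```bash
python3 - <<'E'
from h import *
c=read_camera("side");a=cv2.resize(c["image"][230:400,180:380],None,fx=3,fy=3);save(a,"lift.png")
print(get_state()["tcp_pos"],get_state()["wrist_force"])
blobs(c,(0,150,60),(8,255,255),30)
E
```

```text
[ 0.42654274 -0.32999921  0.22558822] [-0.86644611 -0.43057477 -1.98443506]
[344.  65.] 63 med [0.652 1.032 0.126] min [0.617 1.022 0.119] max [0.696 1.054 0.132]
[419. 184.] 752 med [0.815 0.263 0.066] min [ 0.773 -0.004  0.005] max [0.842 0.315 0.253]
[349. 171.] 80 med [0.62  0.244 0.111] min [0.608 0.236 0.099] max [0.644 0.259 0.118]
[254. 286.] 95 med [ 0.438 -0.337  0.259] min [ 0.436 -0.353  0.225] max [ 0.441 -0.323  0.282]
[383. 385.] 32 med [ 0.639 -0.389  0.076] min [ 0.634 -0.397  0.07 ] max [ 0.643 -0.38   0.082]
```

View pics/lift.png

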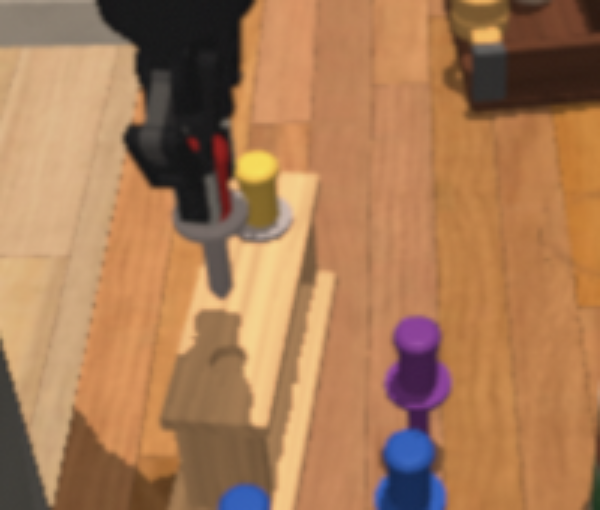

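Emit:
step_arm([
  [10, 25, 0, 0, 0, 0, -1],
  [16, 38, 0, 0, 0, 0, -1],
  [16, 38, 0, 0, 0, 0, -1],
  [16, 38, 0, 0, 0, 0, -1],
  [16, 38, 0, 0, 0, 0, -1],
])

```text
clock: 7.9
tcp_pos: [0.4988, -0.1498, 0.2209]
orientation: [-0.001, 0.075, 0.997, 0.0]
wrist_force: [1.2, 0.2, -0.7]
finger_gap: 0.026
grip_force: 39.4
```

Emit:
step_arm([
  [16, 38, 0, 0, 0, 0, -1],
  [16, 38, 0, 0, 0, 0, -1],
  [16, 38, 0, 0, 0, 0, -1],
  [16, 38, 0, 0, 0, 0, -1],
  [14, 30, 0, 0, 0, 0, -1],
])

```text
clock: 8.4
tcp_pos: [0.5769, 0.0327, 0.2208]
orientation: [-0.001, 0.074, 0.997, 0.0]
wrist_force: [-0.5, -0.6, -1.2]
finger_gap: 0.0256
grip_force: 39.4
```

Emit:
step_arm([
  [9, 17, 0, 0, 0, 0, -1],
  [0, 0, 0, 0, 0, 0, -1],
  [0, 0, 0, 0, 0, 0, -1],
])

```text
clock: 8.7
tcp_pos: [0.5854, 0.0477, 0.2208]
orientation: [-0.001, 0.074, 0.997, -0.0]
wrist_force: [0.3, -0.6, -0.0]
finger_gap: 0.0256
grip_force: 39.4
```

```bash
python3 - <<'E'
from h import *
t=np.array(get_state()["tcp_pos"]);print(t)
ims=[]
for n in("side","wrist"):
    c=read_camera(n);P,ok=cloud(c);kz=t[2]+.015
    print(n,c["world_from_camera"][:3,3].round(3))
    near=ok&(np.hypot(P[...,0]-t[0],P[...,1]-t[1])<.02)
    for a,b in((-.088,-.07),(-.07,-.055),(-.055,-.04),(-.033,-.023)):
        r=near&(P[...,2]>kz+a)&(P[...,2]<kz+b);q=P[r]
        if len(q): print(a,len(q),q.mean(0).round(4),q.min(0).round(4),q.max(0).round(4))
    try: holes(c,.084,.588,.046,.05)
    except Exception as e: print(e)
    if n=="side": ims.append(cv2.resize(c["image"][130:270,270:410],(560,560),interpolation=cv2.INTER_CUBIC)[:,:400])
    else: ims.append(cv2.resize(c["image"],(400,300)));
w=np.zeros((560,400,3),np.uint8);w[:300]=ims[1]
save(np.hstack([ims[0],w]),"hover.png")
E
```

```text
[0.58544502 0.04765049 0.22083925]
side [ 0.532 -0.874  0.759]
-0.088 35 [0.5871 0.0421 0.1588] [0.5816 0.0366 0.1488] [0.5931 0.0451 0.1657]
-0.07 32 [0.5869 0.0413 0.1742] [0.5816 0.0363 0.167 ] [0.5928 0.0454 0.1802]
-0.055 36 [0.5871 0.0415 0.1888] [0.5815 0.0383 0.1809] [0.5926 0.045  0.1957]
-0.033 62 [0.5843 0.0381 0.2108] [0.5682 0.0282 0.2061] [0.6051 0.0584 0.2128]
outer 339.9 226.2 178.0 [0.5894 0.0404 0.084 ]
hole 339.8 225.9 49.5 [0.5891 0.0415 0.084 ]
wrist [0.518 0.058 0.365]
-0.088 85 [0.5788 0.0486 0.1614] [0.5775 0.042  0.1567] [0.5826 0.0543 0.1658]
-0.07 14 [0.5782 0.0488 0.1673] [0.5773 0.045  0.166 ] [0.5792 0.0523 0.1701]
-0.033 59 [0.574  0.0507 0.2122] [0.5657 0.0314 0.2086] [0.5952 0.0671 0.2128]
outer 321.3 220.9 1851.5 [0.5815 0.048  0.084 ]
hole 323.4 226.2 767.0 [0.586 0.049 0.084]
```

View pics/hover.png

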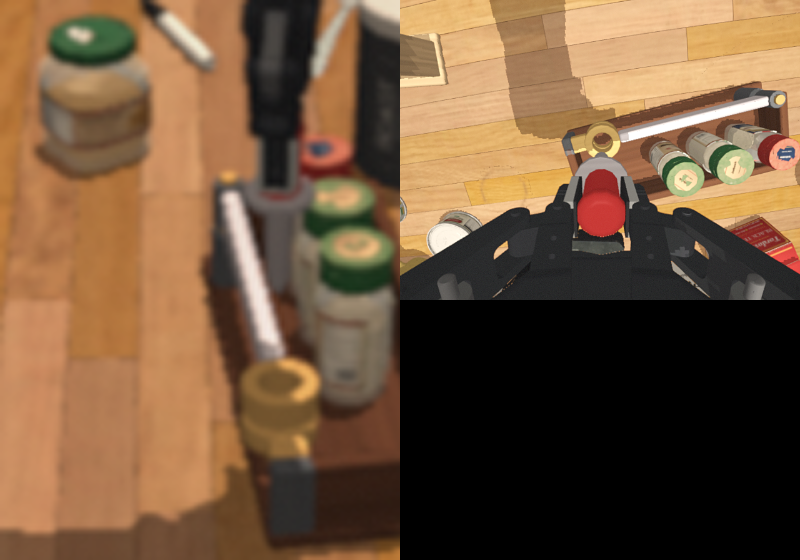

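Emit:
step_arm([
  [2, 0, -20, 0, 0, 0, -1],
  [0, 0, -20, 0, 0, 0, -1],
  [0, 0, -15, 0, 0, 0, -1],
  [0, 0, 0, 0, 0, 0, -1],
])

```text
clock: 9.2
tcp_pos: [0.5862, 0.0463, 0.1649]
orientation: [-0.002, 0.075, 0.997, -0.0]
wrist_force: [0.1, 0.6, -1.5]
finger_gap: 0.0259
grip_force: 39.4
```

Emit:
step_arm([
  [0, 0, -8, 0, 0, 0, -1],
  [0, 0, -8, 0, 0, 0, -1],
  [0, 0, -8, 0, 0, 0, -1],
  [0, 0, 0, 0, 0, 0, -1],
])

```text
clock: 9.6
tcp_pos: [0.5875, 0.0475, 0.142]
orientation: [-0.001, 0.074, 0.997, 0.0]
wrist_force: [0.3, -0.5, -0.1]
finger_gap: 0.0257
grip_force: 39.4
```

Emit:
step_arm([
  [0, 0, -8, 0, 0, 0, -1],
  [0, 0, -8, 0, 0, 0, -1],
  [0, 0, -8, 0, 0, 0, -1],
  [0, 0, 0, 0, 0, 0, -1],
])

```text
clock: 10.0
tcp_pos: [0.5872, 0.0476, 0.1175]
orientation: [-0.001, 0.074, 0.997, 0.0]
wrist_force: [0.7, 0.4, -1.2]
finger_gap: 0.026
grip_force: 39.4
```

Emit:
step_arm([
  [0, 0, -8, 0, 0, 0, -1],
  [0, 0, -6, 0, 0, 0, -1],
  [0, 0, -3, 0, 0, 0, -1],
  [0, 0, -1, 0, 0, 0, -1],
  [0, 0, 0, 0, 0, 0, -1],
])

```text
clock: 10.5
tcp_pos: [0.5882, 0.0475, 0.1011]
orientation: [-0.0, 0.074, 0.997, 0.0]
wrist_force: [0.1, 0.4, -0.7]
finger_gap: 0.0257
grip_force: 39.4
```

Emit:
step_arm([
  [0, 0, -2, 0, 0, 0, -1],
  [0, 0, -1, 0, 0, 0, -1],
  [0, 0, 0, 0, 0, 0, -1],
])

```text
clock: 10.8
tcp_pos: [0.5882, 0.0475, 0.0981]
orientation: [-0.0, 0.074, 0.997, 0.0]
wrist_force: [-0.6, 0.3, 0.3]
finger_gap: 0.0255
grip_force: 39.4
```

Emit:
step_arm([
  [0, 0, -1, 0, 0, 0, -1],
  [0, 0, 0, 0, 0, 0, -1],
  [0, 0, 0, 0, 0, 0, 0.3],
  [0, 0, 0, 0, 0, 0, 0.3],
  [0, 0, 0, 0, 0, 0, 0.3],
])

```text
clock: 11.3
tcp_pos: [0.5883, 0.0475, 0.0973]
orientation: [0.0, 0.074, 0.997, 0.0]
wrist_force: [0.4, 0.1, 0.7]
finger_gap: 0.0556
grip_force: 0.0
```

Emit:
step_arm([
  [0, 0, 10, 0, 0, 0, 0.3],
  [0, 0, 25, 0, 0, 0, 0.3],
  [0, 0, 40, 0, 0, 0, 0.3],
  [0, 0, 40, 0, 0, 0, 0.3],
  [-40, 0, 0, 0, 0, 0, 0.3],
])

```text
clock: 11.8
tcp_pos: [0.5569, 0.0467, 0.2201]
orientation: [0.009, 0.074, 0.997, 0.0]
wrist_force: [-0.1, 0.2, 0.4]
finger_gap: 0.0557
grip_force: 0.0
```

Emit:
step_arm([
  [-40, 0, 0, 0, 0, 0, 0.3],
  [-40, 0, 0, 0, 0, 0, 0.3],
  [-30, 0, 0, 0, 0, 0, 0.3],
  [0, 0, 0, 0, 0, 0, 0.3],
])

```text
clock: 12.2
tcp_pos: [0.4343, 0.0479, 0.2131]
orientation: [-0.001, 0.074, 0.997, 0.0]
wrist_force: [1.4, -0.2, 0.7]
finger_gap: 0.0551
grip_force: 0.0
```

```bash
python3 - <<'E'
from h import *
ims=[]
for n in("side","top"):
    c=read_camera(n);P,ok=cloud(c);print(n)
    m=(cv2.inRange(cv2.cvtColor(c["image"],cv2.COLOR_RGB2HSV),(0,150,60),(8,255,255))>0)&ok&(np.hypot(P[...,0]-.588,P[...,1]-.047)<.04)
    q=P[m];print(len(q),q.min(0),q.max(0)) if len(q) else None
    try: holes(c,.084,.588,.046,.05)
    except Exception as e: print(e)
    y,x=(180,190) if n=="top" else (150,270)
    ims.append(cv2.resize(c["image"][y:y+130,x:x+130],(390,390),interpolation=cv2.INTER_CUBIC))
    if n=="side": blobs(c,(22,140,100),(34,255,255),30)
save(np.hstack(ims),"end.png")
E
```

```text
side
184 [0.57768485 0.03042261 0.08892114] [0.60265649 0.05716724 0.1362327 ]
outer 339.7 229.9 32.0 [0.5882 0.0261 0.084 ]
[265. 285.] 74 med [ 0.439 -0.222  0.149] min [ 0.43  -0.232  0.147] max [ 0.448 -0.213  0.152]
top
68 [0.57660735 0.03631629 0.12529466] [0.60172352 0.05893941 0.14295067]
```

View pics/end.png

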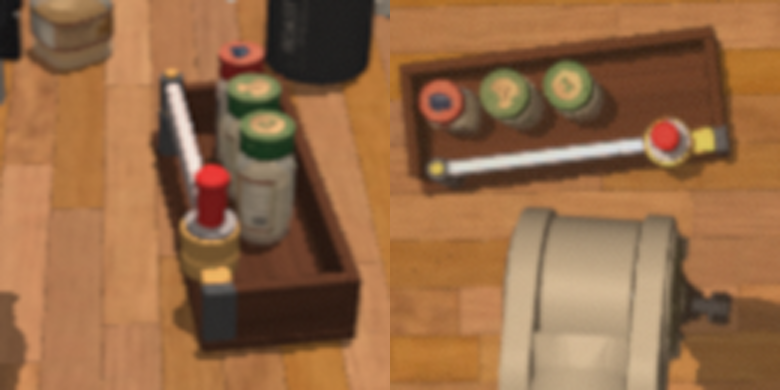

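The pin is upright with its collar flat on the eye: side view shows the red knob at about (340,212), knob top at z ≈ 0.134, where a seated pin should be. The gate is shut, the yellow pin is still in the stand, and the gripper is clear.

```bash
python3 -c "from workcell import *; print(hand_in())"
```

```text
the job is handed in; nothing more can be done
None
```

The job is handed in, at about 12 s on the robot's clock: the front bar is shut, the long red-knob pin sits through both holes with its collar on the eye, and the short yellow pin is still in the stand.

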